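# Trim the microscope lamp supply into the green

### The arm

A 6-joint arm with a two-finger parallel gripper is mounted at the origin on the work surface. World frame = base frame: x ahead of the robot, y to its left, z up, the work surface at z = 0. Lengths are in mm, angles in rad, forces in N, time in s.
With the tool pointing down it reaches from about 275 to 750 mm from the base axis. Payload 10.2 kg.
Tool frame: the origin (TCP) lies midway between the tips of the shut fingers; the grasp point (between the pads) lies manip.pinch_z behind it (manip.pinch_z is the distance from the TCP to the grasp point, in mm); y points along the fingers, x is the direction in which the jaws open and shut, and the axes are right-handed (so a half turn about y gives the same grasp; the last joint's range is limited). The gripper opens to 88 mm and grips with 3 to 60 N. Pads are 18 mm wide; open, the fingers measure 123 mm over their backs; the gripper's body (75 mm by 187 mm) begins 45 mm behind the grasp point.
Start: joints at [-1.33, 0.313, 1.498, -0, 1.331, -0.223], TCP at [234.848, -469.551, 238.72] pointing down, gripper open.
Joint ranges: [-2.94, 2.94], [-0.97, 2.17], [0.19, 2.56], [-1.23, 4.37], [0.02, 3.11], [-2.88, 2.88]. Speed limits (rad/s): [2.39, 2.39, 3.01, 3.14, 3.14, 3.14].

### API

Orientations are given as a unit quaternion [x, y, z, w].
In Python, from plant import manip, claw, viewer, job gives the robot as it stands. Calls block until the motion is done:
- manip.reach(position, orientation): joint-space move of the TCP to a pose.
- manip.movel(position, frame=None, vel=150, contact_N=None): straight line of the TCP; frame=None keeps the orientation; vel is the mean speed in mm/s. With contact_N (N) it stops when the force on the tool has changed by that much, and returns True; else False.
- manip.move_j(angles): joint-space move.
- claw.release() and claw.grab(): open the fingers fully, or close them until they stop; the grip force is fixed at half the most.
- manip.pause(seconds).
- manip.ik(position, orientation): joint angles nearest the present ones, or None.
- manip.get_obs(): the state.
- viewer.camera(name): name is "scene" or "top" or "wrist"; returns a dict with "pixels" (400x640x3 uint8, blue, green, red), "z_map" (400x640 float32, mm along the optical axis (not along the pixel's ray), 0 where there is no reading), "fx", "fy", "cx", "cy" (pixels), "R" (3x3) and "t" (3): a world point X has camera coordinates R X + t; the wrist camera has in their place "T_tool_cam" (4x4, takes a point from camera to tool coordinates, whose origin is the TCP and whose axes are the tool frame's). Camera axes: x right, y down, z forward; pixel columns grow to the right and rows downward; lengths in mm; the calibration is good to about 2 mm. A picture is of the moment at which its call begins: read the wrist's pose just before it.
A pose or a line that the arm cannot do raises manip.Unreachable and nothing moves.
- job.close_job(): hands the job in, once; it reports no verdict.
The state is a dict: "clock": time; "joints": joint angles; "qvel": joint speeds; "tau": joint torques, N m; "ee_pos": TCP position; "tcp_rot": TCP orientation; "wrist_force": force on the tool from outside, world axes, zero at the start; "moment": the same for the moment, N m; "width": finger opening in mm.
Only numpy, scipy, OpenCV 4.12 (cv2) and the standard library are available. Lean on these libraries where they do the work, as an engineer would, in place of code of your own. Each camera call takes 0.05 s, during which the arm holds its last target.

### The job

Take the blue tuning tool from its stand and, holding it square to the sloping panel, turn the recessed slotted trimmer screw of the microscope's lamp supply with it until the meter needle stands in the green band; never let the needle reach the red, and do not force the screw. Then put the tool back upright in its empty hole of the stand, fully down on its flange, and let go. Leave everything else on the bench as it stands.

Things in the scene. Friction and masses are not known exactly. Their poses are not given: they have to be found in the camera images.
- tuner_grip (a point): Centre of the square handle (20 x 20 mm, 60 mm long, take two opposite flats) of the BLUE tuning tool, 100 mm above the table while it hangs in the stand. z runs from blade to handle; x, y are square to the flats. Below it: flange 34 mm across, 5 mm thick, its underside 35 mm from this point; white shaft 12 mm across; flat blade 12 mm wide (x), 2 mm thick (y), 6 mm long
- tuner_tip (a point): Blade tip of the blue tool, on its axis, 92 mm from the handle's centre along -z
- tuner: The blue tuning tool as a whole, 122 mm long, about 45 g, rigid plastic; origin at the blade tip
- stand: Grey tool stand, fixed block 70 x 150 x 65 mm high (origin under its centre, y along its length), with two 20 mm through holes 80 mm apart along y. A tool hangs in a hole on its flange, its tip 8 mm above the table. One hole holds the blue tool, the other the orange one, either way round
- stand_hole0 (a point): Centre of the mouth of the stand's hole at y = -40 mm, 65 mm above the table; 2 mm chamfer
- stand_hole1 (a point): Centre of the mouth of the stand's hole at y = +40 mm, 65 mm above the table; 2 mm chamfer
- console: Lamp supply: fixed white wedge-shaped desk console 280 mm wide (y), 162 mm deep, 116 mm high (origin on the table, 62 mm behind its low front edge). Its panel rises away from the robot, 35 degrees from level. On it: a meter on the left half, a row of dummy controls below it, and on the right the trimmer's steel collar on a blue disc
- trimmer_collar: The trimmer: steel collar, 31 mm across at its mouth, standing 33 mm off the panel, with the slotted brass screw at its bottom; origin on the panel under the collar's centre, z out of the panel along the screw's axis (35 degrees from vertical), x up the slope, y to the left
- collar_mouth (a point): Centre of the collar's open mouth, axes as the collar's. The mouth is a funnel 23 mm wide inside that narrows over 13 mm of depth to a bore 14 mm wide, which guides the tool's shaft. The screw's face lies 21 mm below the mouth
- trimmer_screw (a point): Centre of the brass screw's face, 14 mm across; axes as the collar's, they do not turn with the screw. The slot, 4.5 mm wide, 5 mm deep, runs right across at any heading: find it by eye or by touch. The screw is sprung along its axis: it gives up to 4 mm, 1.5 N to start and 5.5 N at the stop. It turns only with the blade in the slot, friction 0.04 N m, and stays where it is left
- needle (a joint): Meter needle, rad, clockwise from the left end of its scale. Green band 1.37 to 1.63; red from 1.80. A red pointer 52 mm long on a white scale. It follows the screw: turning the screw clockwise, looking at the panel, raises it by 0.6 rad per rad of screw; about 0.6 to 2.3 rad of screw is needed
- hex_tool_grip (a point): Bystander tool in the other hole of the stand: ORANGE square handle, otherwise the same shape as the blue tool but with a round steel tip. The point is the middle of its handle, 100 mm above the table. Leave it alone.
- petri: Bystander: closed glass dish, 92 mm across, 15 mm high, lying behind the tool stand (origin under its centre)
- lens_case: Bystander: black and clear lens case, upright cylinder 39 mm across, 55 mm high, in front of the tool stand (origin under its centre)
- oil: Bystander: small amber bottle, 30 mm across, 60 mm high, standing in front of the left half of the console (origin under its centre)
- slide_box: Bystander: blue and white slide box, 97 x 87 x 35 mm (origin under its centre)
- beaker: Bystander: glass beaker, 68 mm across, 85 mm high (origin under its centre)
- tip_rack: Bystander: white box of yellow tips, 80 x 120 x 52 mm (origin under its centre)

How it is judged:
By the outcome, as a careful person would: the job done as asked, in the order asked, and still so for the second after the job is handed in, with the robot touching nothing.
It also fails if it takes over 67 s, if anything falls off the work surface, if the arm or the gripper's body presses on something with over 40 N, if the wrist force passes 120 N, or if a joint passes its speed limit or range.

## Working session

There is one attempt and no reset: what is moved stays moved. The work goes in short steps, each a Python script; the robot and the scene stay as the last script left them, time stands still between calls to the robot, and variables do not carry over. Pictures are saved under pics/ and viewed, and the job is handed in when it is done.

```bash
ls; mkdir -p pics; python3 - <<'E'
from plant import manip, claw, viewer, job
import cv2
print(manip.get_obs(), manip.pinch_z)
for n in ["scene","top","wrist"]:
    c=viewer.camera(n); cv2.imwrite(f"pics/a_{n}.png",c["pixels"])
    import pickle; pickle.dump(c,open(f"a_{n}.pkl","wb"))
    print(n,c["fx"],c.get("R"),c.get("t"),c.get("T_tool_cam"))
E
```

```text
pics
{'clock': 0.0, 'joints': array([-1.33039211e+00,  3.13426408e-01,  1.49844737e+00, -2.17564593e-05,
        1.33101340e+00, -2.23387552e-01]), 'qvel': array([-0.00012353, -0.00171148, -0.00115471,  0.00178116, -0.00047478,
       -0.00015783]), 'tau': array([ 9.02143911e-04, -4.02210653e+01, -2.52269322e+01,  6.94797048e-02,
        3.51719151e-02, -1.00627230e-04]), 'ee_pos': array([ 234.78232157, -469.28970482,  238.16927496]), 'tcp_rot': array([-0.60121305,  0.37203465, -0.37137143,  0.60184413]), 'wrist_force': array([0.08655341, 0.06623157, 0.87829127]), 'moment': array([ 0.01687881, -0.02027505, -0.0124478 ]), 'width': 88.26694353173284} 18.700000000000003
scene 407.9444302975897 [[ 0.01718949  0.99984237 -0.00444549]
 [ 0.68914261 -0.015069   -0.72446904]
 [-0.72442183  0.00938968 -0.68929301]] [ -85.68341408 -273.48646698 1375.22089236] None
top 362.3860865235545 [[ 0.01788853 -0.99983367  0.00355488]
 [-0.99786405 -0.01807648 -0.06277401]
 [ 0.06282783 -0.00242435 -0.99802144]] [ 38.76162585 504.46894194 972.36468408] None
wrist 335.8284860635771 None None [[ 9.99999465e-01 -9.12319848e-04 -4.88440945e-04  8.06399170e-01]
 [ 1.65944251e-04 -3.24516060e-01  9.45880172e-01 -1.47459621e+02]
 [-1.02145219e-03 -9.45879746e-01 -3.24515735e-01  8.62001101e+01]
 [ 0.00000000e+00  0.00000000e+00  0.00000000e+00  1.00000000e+00]]
```

View pics/a_scene.png

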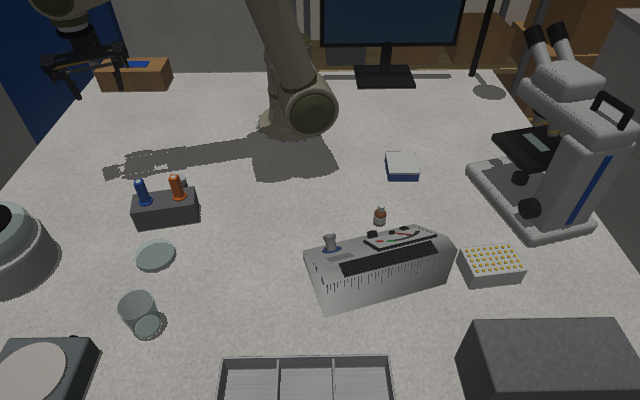

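View pics/a_top.png

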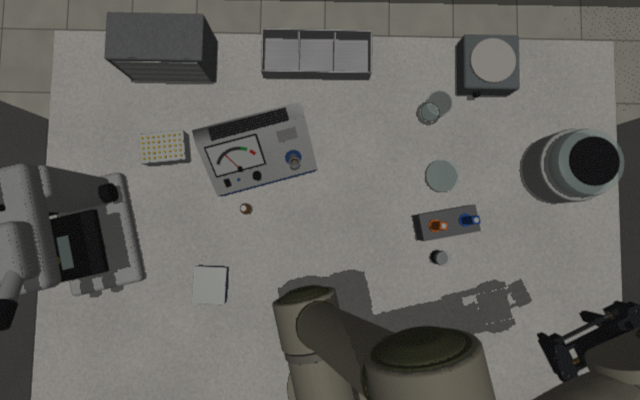

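View pics/a_wrist.png

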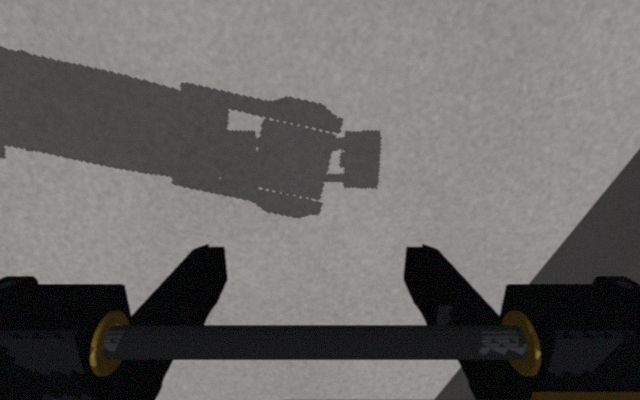

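The scene view shows the stand at (165,207), with the blue tool on the robot's right at (142,190) and the orange one at (176,187). The trimmer collar is at (330,243). In the top view blue is at (470,220), the collar at (293,159) and the meter at (235,157). Next I'll measure with depth.

```bash
cat > h.py <<'E'
import numpy as np, cv2, pickle
from scipy.spatial.transform import Rotation as Ro
def cloud(c, pose=None):
    z=c["z_map"].astype(float); v,u=np.mgrid[0:z.shape[0],0:z.shape[1]]
    P=np.stack([(u-c["cx"])/c["fx"]*z,(v-c["cy"])/c["fy"]*z,z],-1)
    if pose is None: W=(P-c["t"])@c["R"]
    else:
        T=c["T_tool_cam"]; W=P@T[:3,:3].T+T[:3,3]
        W=W@Ro.from_quat(pose[1]).as_matrix().T+pose[0]
    W[z<=0]=np.nan
    return W
E
python3 - <<'E'
from h import *
for n in["top","scene"]:
    c=pickle.load(open(f"a_{n}.pkl","rb")); W=cloud(c); px=c["pixels"].astype(int)
    b,g,r=px[...,0],px[...,1],px[...,2]
    print(n,"table z",np.nanmedian(W[300:330,250:270,2]) )
    reg=(W[...,0]>150)&(W[...,0]<700)&(W[...,1]<-100)&(W[...,1]>-550)&(W[...,2]>20)&(W[...,2]<135)
    blue=reg&(b>r+40); org=reg&(r>b+40)
    for nm,m in(("blue",blue),("org",org)):
        Q=W[m]; print(nm,len(Q),np.nanmin(Q,0),np.nanmax(Q,0))
        T=Q[Q[:,2]>np.nanmax(Q[:,2])-5]; print(' top',len(T),T.mean(0))
    u=(470,220) if n=="top" else (142,190)
    s=np.zeros(reg.shape,bool); s[u[1]-60:u[1]+60,u[0]-90:u[0]+90]=1
    m=s&(W[...,2]>60)&(W[...,2]<69)&(abs(b-r)<25)
    Q=W[m]; print("stand",len(Q),Q.mean(0),cv2.minAreaRect(Q[:,:2].astype(np.float32)))
    px2=cv2.resize(c["pixels"][u[1]-60:u[1]+60,max(0,u[0]-90):u[0]+70],None,fx=5,fy=5,interpolation=cv2.INTER_CUBIC); cv2.imwrite(f"pics/b_{n}.png",px2)
    u=(260,150) if n=="top" else (380,250)
    cv2.imwrite(f"pics/c_{n}.png",cv2.resize(c["pixels"][u[1]-55:u[1]+55,u[0]-80:u[0]+80],None,fx=5,fy=5,interpolation=cv2.INTER_CUBIC))
E
```

```text
top table z -1.382975704526165
blue 93 [ 440.16451326 -377.40861449   62.51469913] [ 468.76811675 -325.71796787  132.57566325]
 top 25 [ 454.08016077 -339.36286407  129.33955015]
org 138 [ 423.32578828 -291.1757571    60.68597586] [ 454.45015382 -247.75771     131.73167982]
 top 42 [ 439.80212059 -263.19729332  129.07562491]
stand 1248 [ 456.2322619  -318.07601048   64.01389235] ((497.1260986328125, -395.9098205566406), (117.04212951660156, 367.3715515136719), 22.185827255249023)
scene table z -0.7530284332905536
blue 106 [ 442.48596859 -360.43399614   63.31625546] [ 471.34156621 -322.67756714  130.98006945]
 top 32 [ 455.4571444  -339.06022846  128.78859467]
org 265 [ 427.12596837 -278.55191501   65.92939031] [ 455.77998928 -245.25537277  131.33592896]
 top 37 [ 440.39052747 -261.55142798  128.77213844]
stand 939 [ 453.13526003 -300.40246503   63.97784209] ((446.4805908203125, -301.71978759765625), (74.83320617675781, 150.8861083984375), 10.64240837097168)
```

```bash
sleep 0
```

```text
(no output)
```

View pics/b_top.png

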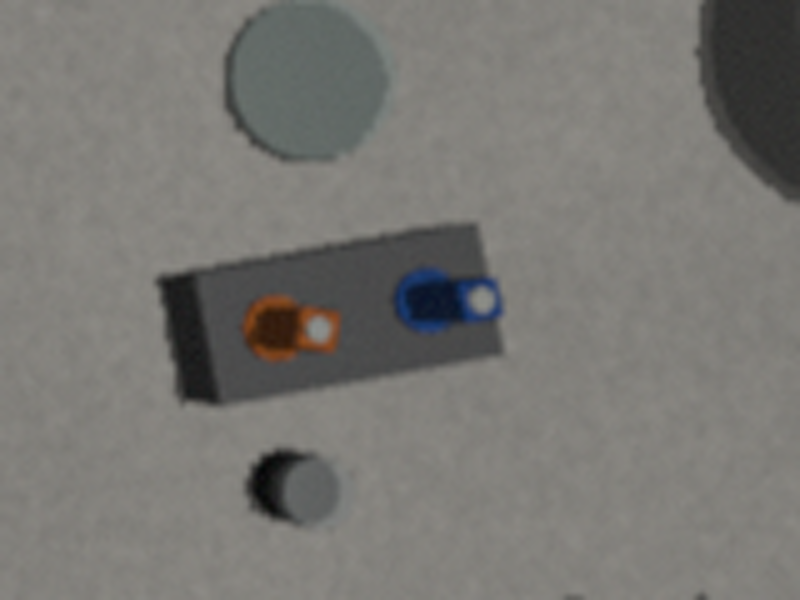

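View pics/c_top.png

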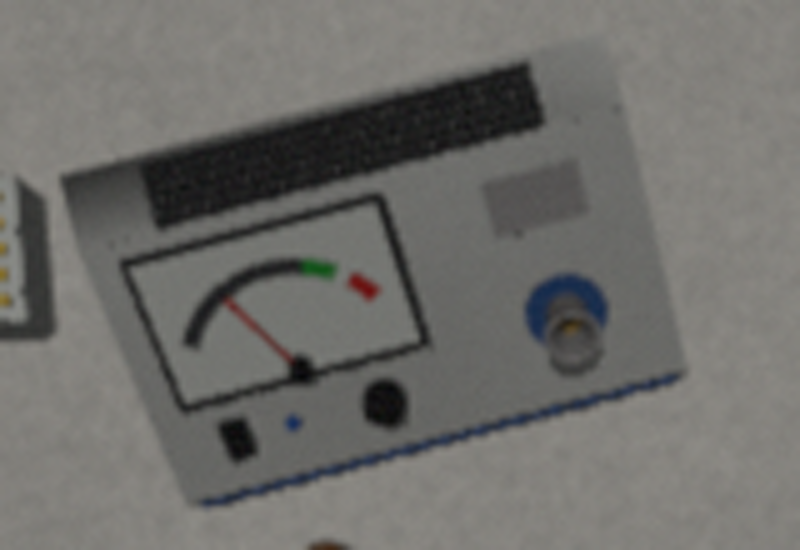

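View pics/c_scene.png

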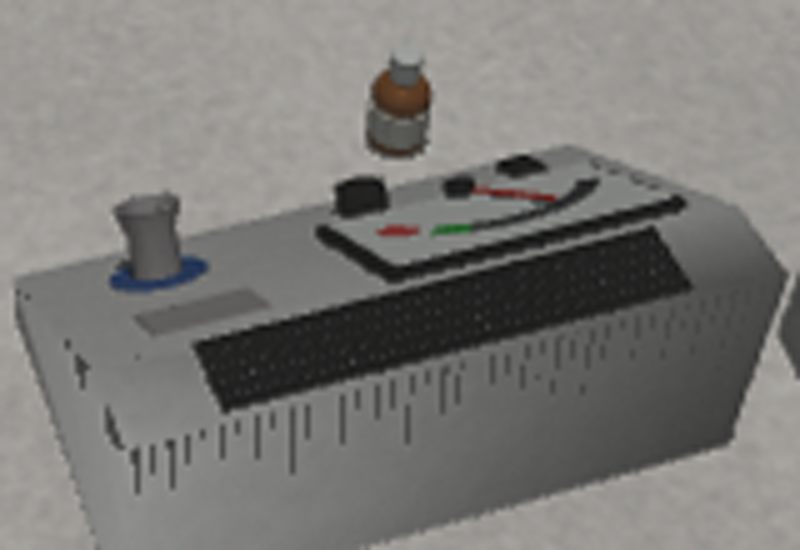

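```bash
python3 - <<'E'
from h import *
c=pickle.load(open("a_top.pkl","rb")); W=cloud(c)
# zoom coords -> px: u=180+X/5, v=95+Y/5
def at(X,Y): return W[95+Y//5,180+X//5]
mask=np.zeros(W.shape[:2],np.uint8)
poly=np.array([[450,200],[470,180],[480,250],[590,240],[600,350],[640,350],[600,370],[470,400],[440,380]])//5+[180,95]
cv2.fillPoly(mask,[poly.astype(np.int32)],1)
poly2=np.array([[150,270],[370,210],[410,335],[190,395]])//5+[180,95]
cv2.fillPoly(mask,[poly2.astype(np.int32)],1)
Q=W[mask>0]; Q=Q[~np.isnan(Q[:,0])]
for i in range(8):
    p0=np.median(Q,0) if i==0 else Q.mean(0); n=np.linalg.svd(Q-Q.mean(0))[2][2]; n*=np.sign(n[2])
    d=(Q-Q.mean(0))@n; Q=Q[abs(d)<max(2,2*np.std(d))]
print(len(Q),Q.mean(0),n,"tilt",np.degrees(np.arccos(n[2])),"head",np.degrees(np.arctan2(-n[1],-n[0])), d.std())
c0=Q.mean(0)
# collar: points standing off panel
reg=np.zeros(W.shape[:2],bool); reg[145:172,278:308]=1
D=(W-c0)@n
m=reg&(D>26)&(D<40); P=W[m]; print("collar rim",len(P),P.mean(0),D[m].mean(),D[m].max())
cs=pickle.load(open("a_scene.pkl","rb")); Ws=cloud(cs); Ds=(Ws-c0)@n
r=np.zeros(Ds.shape,bool); r[225:262,315:345]=1
m=r&(Ds>8)&(Ds<40); P=Ws[m]; print("scene collar",len(P),P.mean(0),Ds[m].max())
m=r&(Ds>28)&(Ds<40); P=Ws[m]; print("rim",len(P),P.mean(0))
# blue disc
for nm,cc,WW,rr in(("top",c,W,reg),("sc",cs,Ws,r)):
    px=cc["pixels"].astype(int); m=rr&(px[...,0]>px[...,2]+30)&(abs((WW-c0)@n)<6); P=WW[m]; print(nm,"disc",len(P),P.mean(0),P.min(0),P.max(0))
np.savez("panel.npz",c0=c0,n=n)
# needle pixels
E
```

```text
1877 [606.40028935 201.86588225  78.18108799] [-0.56755487 -0.20422882  0.79760395] tilt 37.098098311019406 head 19.790749503116952 1.7292855697425198
collar rim 61 [593.0996687  100.63775385  82.37608549] 31.56847998405111 35.642129945206015
scene collar 447 [533.16772956 103.88271621  26.67606392] 35.005512783852886
rim 90 [561.82331428  96.79089696  59.11021834]
top disc 76 [615.97132293 107.51395487  62.37006186] [600.46174696  87.26842505  52.68320552] [627.46610057 126.22287306  69.80965602]
sc disc 47 [616.1669423  107.15723765  63.05889755] [593.31589076  87.14811558  49.52471006] [629.02174156 126.91261331  72.49566795]
```

```bash
cat >> h.py <<'E'
def axes(head,tilt=35.):
    h=np.radians(head);t=np.radians(tilt)
    n=np.array([-np.sin(t)*np.cos(h),-np.sin(t)*np.sin(h),np.cos(t)])
    y=np.array([-np.sin(h),np.cos(h),0]); x=np.cross(y,n)
    return x,y,n
def toolR(ydir,xdir):
    y=np.asarray(ydir,float)/np.linalg.norm(ydir); x=np.asarray(xdir,float); x=x-y*(x@y); x/=np.linalg.norm(x)
    return np.stack([x,y,np.cross(x,y)],1)
E
python3 - <<'E'
from h import *
from plant import manip
print(Ro.from_quat(manip.get_obs()["tcp_rot"]).as_matrix())
x,y,n=axes(16.); m=np.array([596,102,89.])
Tc=pickle.load(open("a_wrist.pkl","rb"))["T_tool_cam"]
for s in range(0,360,30):
    a=np.radians(s); xd=np.cos(a)*x+np.sin(a)*y
    cz=-n; cx=xd; C=np.stack([cx,np.cross(cz,cx),cz],1)
    R=C@Tc[:3,:3].T
    p=m+220*n-R@Tc[:3,3]
    q=manip.ik(p,Ro.from_matrix(R).as_quat())
    g=toolR(-n,xd); q2=manip.ik(m+(92-21+18.7*-1)*n,Ro.from_matrix(g).as_quat())
    print(s,p.round(),None if q is None else q.round(2),"| work",None if q2 is None else q2.round(2))
E
```

```text
[[ 4.47312143e-01 -2.22897608e-04  8.94377882e-01]
 [-8.94377455e-01  8.97830528e-04  4.47312153e-01]
 [-9.02704576e-04 -9.99999572e-01  2.02255902e-04]]
0 [576.  61. 132.] [-0.36  0.41  1.85  0.92  0.83 -1.37] | work [-0.15  0.32  1.95  0.67  0.39 -0.99]
30 [588.  69. 141.] [-0.28  0.43  1.71  0.63  0.89 -1.55] | work [-0.15  0.32  1.95  0.67  0.39 -1.51]
60 [595.  83. 149.] [-0.18  0.43  1.62  0.37  0.9  -1.76] | work [-0.15  0.32  1.95  0.67  0.39 -2.03]
90 [594. 101. 151.] [-0.07  0.43  1.6   0.13  0.85 -1.99] | work [-0.15  0.32  1.95  0.67  0.39 -2.56]
120 [586. 116. 149.] [ 0.03  0.41  1.66 -0.12  0.73 -2.21] | work None
150 [573. 125. 142.] [ 0.1   0.38  1.78 -0.41  0.54 -2.4 ] | work [-0.15  0.32  1.95  0.67  0.39  2.68]
180 [558. 126. 132.] [ 0.12  0.35  1.94 -0.86  0.31 -2.44] | work [-0.15  0.32  1.95  0.67  0.39  2.15]
210 [546. 118. 123.] [ 0.06  0.33  2.09  4.09  0.16 -1.64] | work [-0.15  0.32  1.95  0.67  0.39  1.63]
240 [540. 104. 116.] [-0.08  0.33  2.21  2.76  0.32 -0.93] | work [-0.15  0.32  1.95  0.67  0.39  1.11]
270 [540.  87. 113.] [-0.25  0.34  2.23  2.16  0.51 -0.98] | work [-0.15  0.32  1.95  0.67  0.39  0.58]
300 [548.  71. 115.] [-0.37  0.36  2.15  1.67  0.64 -1.11] | work [-0.15  0.32  1.95  0.67  0.39  0.06]
330 [561.  62. 122.] [-0.4   0.38  2.01  1.26  0.74 -1.23] | work [-0.15  0.32  1.95  0.67  0.39 -0.46]
```

```bash
python3 - <<'E'
from h import *
from plant import manip,viewer
x,y,n=axes(16.); m=np.array([596,102,89.])
Tc=pickle.load(open("a_wrist.pkl","rb"))["T_tool_cam"]
a=np.radians(60); xd=np.cos(a)*x+np.sin(a)*y
C=np.stack([xd,np.cross(-n,xd),-n],1); R=C@Tc[:3,:3].T
p=m+235*n-R@Tc[:3,3]
manip.reach(p,Ro.from_matrix(R).as_quat()); manip.pause(0.3)
o=manip.get_obs(); c=viewer.camera("wrist"); print(o["clock"],o["ee_pos"],p)
c["pose"]=(o["ee_pos"],o["tcp_rot"]); pickle.dump(c,open("d.pkl","wb"))
cv2.imwrite("pics/d.png",c["pixels"])
cv2.imwrite("pics/d2.png",cv2.resize(c["pixels"][150:250,260:380],None,fx=6,fy=6,interpolation=cv2.INTER_CUBIC))
E
```

```text
2.775 [586.30395806  80.80300231 160.88321621] [586.2609882   81.06222406 160.86366277]
```

View pics/d.png

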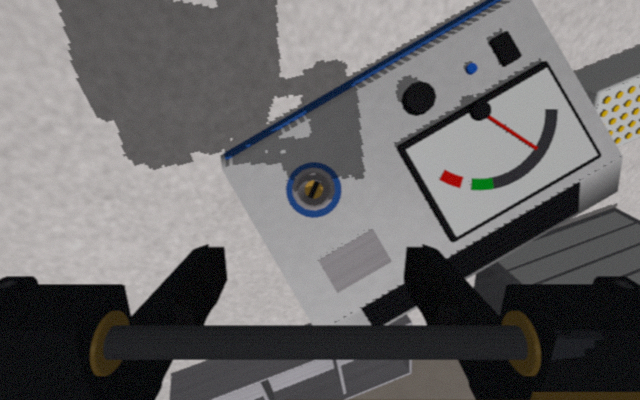

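View pics/d2.png

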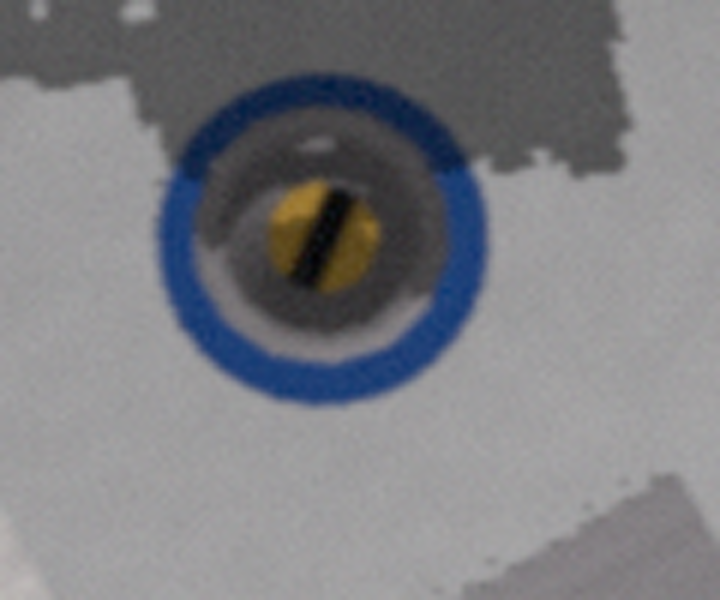

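The wrist view shows the collar centred at (314,190), with the brass screw and its dark slot concentric in it. The slot runs from about (317,182) to (311,198). The needle is well below green. I'll turn these into world coordinates.

```bash
python3 - <<'E'
from h import *
c=pickle.load(open("d.pkl","rb")); W=cloud(c,c["pose"]); px=c["pixels"].astype(int)
b,g,r=px[...,0],px[...,1],px[...,2]
mask=np.zeros(W.shape[:2],np.uint8)
cv2.fillPoly(mask,[np.array([[345,200],[390,160],[430,225],[390,240],[330,250],[320,230]])],1)
cv2.fillPoly(mask,[np.array([[415,150],[540,75],[590,150],[460,230]])],1)
cv2.fillPoly(mask,[np.array([[240,165],[280,150],[275,200],[300,230]])],1)
Q=W[mask>0]; Q=Q[~np.isnan(Q[:,0])]
for i in range(8):
    n=np.linalg.svd(Q-Q.mean(0),full_matrices=False)[2][2]; n*=np.sign(n[2]); d=(Q-Q.mean(0))@n; Q=Q[abs(d)<max(1.5,2*d.std())]
print(len(Q),n,"tilt",np.degrees(np.arccos(n[2])),"head",np.degrees(np.arctan2(-n[1],-n[0])),d.std()); p0=Q.mean(0)
# ray to plane offset
T=c["T_tool_cam"]; Rw=Ro.from_quat(c["pose"][1]).as_matrix()
def ray(u,v):
    d=Rw@T[:3,:3]@np.array([(u-c["cx"])/c["fx"],(v-c["cy"])/c["fy"],1]); o=Rw@T[:3,3]+c["pose"][0]; return o,d
def hit(u,v,off,n=n):
    o,d=ray(u,v); return o+d*((p0+off*n-o)@n)/(d@n)
# front-edge: panel low edge blue line ; meter frame
e1,e2=hit(229,157,0),hit(497,2,0); e=e2-e1; print("edge",e1,e2,np.degrees(np.arctan2(-e[0],e[1])))
e1,e2=hit(402,147,0),hit(546,64,0); e=e2-e1; print("meter top",np.degrees(np.arctan2(-e[0],e[1])))
e1,e2=hit(453,239,0),hit(600,156,0); e=e2-e1; print("meter bot",np.degrees(np.arctan2(-e[0],e[1])))
# disc fit
S=np.zeros(b.shape,bool); S[150:230,275:355]=1
m=(S&(b>r+35)).astype(np.uint8); cn,_=cv2.findContours(m,cv2.RETR_EXTERNAL,cv2.CHAIN_APPROX_NONE); k=max(cn,key=len); el=cv2.fitEllipse(k); print("disc",el)
D=hit(*el[0],0); print("base by disc",D)
ms=(S&(r>b+30)).astype(np.uint8); vv,uu=np.nonzero(ms); cn=np.vstack(cv2.findContours(ms,cv2.RETR_EXTERNAL,cv2.CHAIN_APPROX_NONE)[0]); ec=cv2.minEnclosingCircle(cn); print("screw",ec, len(uu))
Sc=hit(*ec[0],12); print("screw world",Sc,"base",Sc-12*n)
hsv=S&(np.hypot(*(np.mgrid[0:400,0:640][::-1]-np.array(ec[0])[:,None,None]))<ec[1])&(px.sum(-1)<110)
vv,uu=np.nonzero(hsv); pts=np.stack([uu,vv],1).astype(float); w=np.linalg.svd(pts-pts.mean(0))[2][0]; print("slot px",pts.mean(0),w,len(uu))
s1=hit(*(pts.mean(0)+5*w),12)-hit(*(pts.mean(0)-5*w),12); s1/=np.linalg.norm(s1)
x,y,nn=axes(16.); print("slot world",s1,"angle in collar frame deg",np.degrees(np.arctan2(s1@y,s1@x)))
# collar rim depth
DD=(W-p0)@n; m=S&(DD>25)&(DD<40); print("rim pts",m.sum(),np.median(DD[m]),W[m].mean(0),(W[m]-np.median(DD[m])*n).mean(0))
# needle: line
E
```

```text
19053 [-0.53732937 -0.20226366  0.81875916] tilt 35.03922701991213 head 20.627540528961617 1.7093246616833533
edge [581.07628759  50.28772424  26.32288327] [511.03260785 278.80289872  36.80678217] 17.04116821418023
meter top 17.47603454012877
meter bot 17.73510449279329
disc ((313.3223876953125, 189.76502990722656), (53.620426177978516, 53.967403411865234), 91.63603210449219)
base by disc [611.90575074 106.18209131  60.36338812]
screw ((313.20001220703125, 188.8000030517578), 9.374542236328125) 183
screw world [604.88737195 104.39298757  69.97176707] base [611.33532441 106.82015145  60.14665717]
slot px [313.05   189.8125] [-0.43596943  0.89996148] 80
slot world [ 0.69064171 -0.66270884  0.28953589] angle in collar frame deg -55.89671116892151
rim pts 959 31.939959984055584 [594.45189728 100.89397696  85.57820265] [611.61417591 107.35427005  59.42706789]
```

```bash
python3 - <<'E'
from h import *
c=pickle.load(open("d.pkl","rb")); T=c["T_tool_cam"]; Rw=Ro.from_quat(c["pose"][1]).as_matrix()
def rayw(u,v):
    return Rw@T[:3,3]+c["pose"][0], Rw@T[:3,:3]@np.array([(u-c["cx"])/c["fx"],(v-c["cy"])/c["fy"],1])
t=pickle.load(open("a_top.pkl","rb"))
def rayt(u,v):
    R=t["R"]; return -R.T@t["t"], R.T@np.array([(u-t["cx"])/t["fx"],(v-t["cy"])/t["fy"],1])
def hit(o,d,p,n): return o+d*((p-o)@n)/(d@n)
Z=lambda X,Y:(180+X/5,95+Y/5)
W=[((229,157),(497,2)),((402,147),(546,64)),((453,239),(600,156))]
Tt=[(Z(205,503),Z(685,373)),(Z(124,264),Z(380,197)),(Z(185,409),Z(427,345))]
h=16.
for k in range(6):
    x,y,n=axes(h); p=np.array([611.6,106.5,60.])
    f=lambda ray,L:[round(np.degrees(np.arctan2(-e[0],e[1])),2) for a,b in L for e in [hit(*ray(*b),p,n)-hit(*ray(*a),p,n)] for e in [e*np.sign(e[1])]]
    a,b=f(rayw,W),f(rayt,Tt); h=(np.mean(a)+np.mean(b))/2
    print(h,a,b)
print("n",axes(h)[2])
x,y,n=axes(h)
# disc in top: 
for nm,ray,u in(("w",rayw,(313.3,189.8)),("t",rayt,Z(567,309))): print(nm,hit(*ray(*u),p,n))
print("mouth top", hit(*rayt(*Z(572,343)),p+33*n,n)-33*n)
s1=hit(*rayw(313.05-2.18,189.8+4.5),p+12*n,n)-hit(*rayw(313.05+2.18,189.8-4.5),p+12*n,n); print("slot deg",np.degrees(np.arctan2(s1@y,s1@x)))
E
```

```text
15.965 [np.float64(16.02), np.float64(15.95), np.float64(15.54)] [np.float64(16.28), np.float64(15.98), np.float64(16.02)]
15.956666666666667 [np.float64(16.01), np.float64(15.94), np.float64(15.52)] [np.float64(16.28), np.float64(15.97), np.float64(16.02)]
15.955000000000002 [np.float64(16.01), np.float64(15.94), np.float64(15.52)] [np.float64(16.28), np.float64(15.97), np.float64(16.01)]
15.953333333333335 [np.float64(16.01), np.float64(15.94), np.float64(15.51)] [np.float64(16.28), np.float64(15.97), np.float64(16.01)]
15.953333333333335 [np.float64(16.01), np.float64(15.94), np.float64(15.51)] [np.float64(16.28), np.float64(15.97), np.float64(16.01)]
15.953333333333335 [np.float64(16.01), np.float64(15.94), np.float64(15.51)] [np.float64(16.28), np.float64(15.97), np.float64(16.01)]
n [-0.55148564 -0.15764997  0.81915204]
w [612.0211769  106.18584956  60.22309315]
t [610.90102639 104.61284421  59.16623054]
mouth top [607.18890365 105.46126626  56.83036541]
slot deg -55.82479883160632
```

```bash
python3 - <<'E'
from h import *
from plant import manip,viewer
Tc=pickle.load(open("a_wrist.pkl","rb"))["T_tool_cam"]
best=[]
for s in (1,-1):
    C=np.stack([[s,0,0],np.cross([0,0,-1],[s,0,0]),[0,0,-1]],1); R=C@Tc[:3,:3].T
    p=np.array([455,-325,370.])-R@Tc[:3,3]
    q=manip.ik(p,Ro.from_matrix(R).as_quat()); g=manip.ik([455,-339,81],Ro.from_matrix(toolR([0,0,-1],[s,0,0])).as_quat())
    print(s,p,q,g)
    if q is not None: best.append((np.abs(q-manip.get_obs()["joints"]).max(),q,p,R))
b=min(best,key=lambda t:t[0])
o=manip.get_obs(); manip.movel(o["ee_pos"]+np.array([-30,-20,80]),vel=200)
manip.reach(b[2],Ro.from_matrix(b[3]).as_quat()); manip.pause(0.3)
o=manip.get_obs(); c=viewer.camera("wrist"); print(o["clock"],o["ee_pos"])
c["pose"]=(o["ee_pos"],o["tcp_rot"]); pickle.dump(c,open("e.pkl","wb")); cv2.imwrite("pics/e.png",c["pixels"])
E
```

```text
1 [ 454.30612063 -358.68265877  202.54718253] [-0.95357926  0.58737385  1.21617284  0.18922694  1.61004584 -0.97307736] [-8.46760797e-01  5.71302411e-01  1.55141348e+00 -4.44089210e-16
  1.01887676e+00 -8.46760797e-01]
-1 [ 455.69387937 -291.31734123  202.54718253] [-0.66710422  0.30840435  1.6390882  -0.30655649  1.0068498   2.61390082] [-8.46760797e-01  5.71302411e-01  1.55141348e+00 -4.44089210e-16
  1.01887676e+00  2.29483186e+00]
5.3167 [ 454.55715853 -358.28092895  202.69588997]
```

View pics/e.png

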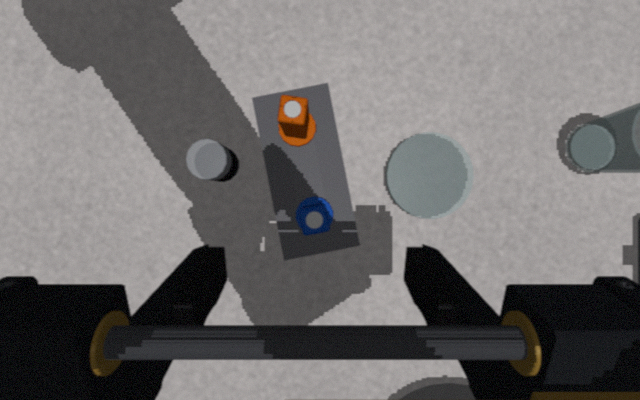

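```bash
python3 - <<'E'
from h import *
c=pickle.load(open("e.pkl","rb")); W=cloud(c,c["pose"]); px=c["pixels"].astype(int); b,g,r=px[...,0],px[...,1],px[...,2]
z=cv2.resize(c["pixels"][170:260,260:370],None,fx=7,fy=6.6,interpolation=cv2.INTER_CUBIC); z=cv2.convertScaleAbs(z,alpha=1.8); cv2.imwrite("pics/e2.png",z)
S=np.zeros(b.shape,bool); S[185:250,285:345]=1
m=S&(W[...,2]>122)&(W[...,2]<138)
Q=W[m]; print(m.sum(),Q.mean(0),cv2.minAreaRect(Q[:,:2].astype(np.float32)))
vv,uu=np.nonzero(m); print(cv2.minAreaRect(np.stack([uu,vv],1).astype(np.float32)))
m=S&(W[...,2]>66)&(W[...,2]<78); Q=W[m]; print("flange",m.sum(),Q.mean(0),cv2.minEnclosingCircle(Q[:,:2].astype(np.float32)))
m=(W[...,2]>60)&(W[...,2]<68); vv,uu=np.nonzero(m); k=(uu>240)&(uu<370)&(vv>75)&(vv<270); Q=W[vv[k],uu[k]]; print("stand",cv2.minAreaRect(Q[:,:2].astype(np.float32)))
E
```

```text
774 [ 455.00086471 -341.53072831  131.37309339] ((455.0346374511719, -341.7368469238281), (19.961132049560547, 20.052854537963867), 10.967536926269531)
((313.44232177734375, 219.2115478515625), (28.04460334777832, 27.848487854003906), 78.69007110595703)
flange 2397 [ 455.68760316 -343.17826916   67.4505556 ] ((455.68731689453125, -343.9076232910156), 39.259727478027344)
stand ((447.0108642578125, -302.3924560546875), (70.22396087646484, 150.55563354492188), 11.23123550415039)
```

View pics/e2.png

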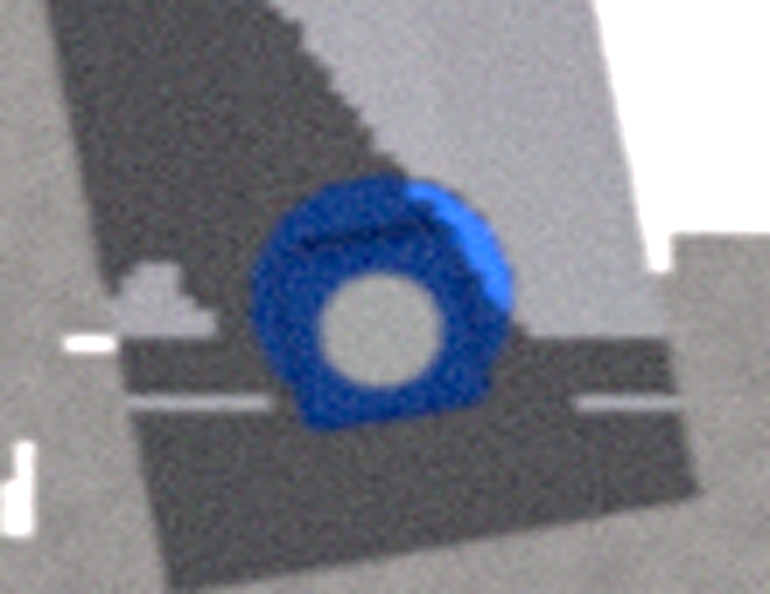

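```bash
python3 - <<'E'
from h import *
from plant import manip,viewer,claw
a=np.radians(11.1); R=toolR([0,0,-1],[np.cos(a),np.sin(a),0]); q=Ro.from_matrix(R).as_quat()
manip.reach([454.9,-341.6,165],q); manip.movel([454.9,-341.6,81.3],vel=120)
o=manip.get_obs(); print(o["ee_pos"],o["wrist_force"])
claw.grab(); manip.pause(0.2)
o=manip.get_obs(); print(o["clock"],o["ee_pos"],o["tcp_rot"],q,o["width"],o["wrist_force"])
np.savez("grasp.npz",p=o["ee_pos"],q=q)
manip.movel([454.9,-341.6,166],vel=120); manip.pause(0.1)
o=manip.get_obs();print(o["clock"],o["width"],o["wrist_force"],o["ee_pos"])
c=viewer.camera("wrist"); c["pose"]=(o["ee_pos"],o["tcp_rot"]); pickle.dump(c,open("f.pkl","wb"))
s=viewer.camera("scene"); pickle.dump(s,open("fs.pkl","wb"))
z=cv2.resize(c["pixels"][150:300,230:410],None,fx=4,fy=4,interpolation=cv2.INTER_CUBIC); cv2.imwrite("pics/f.png",cv2.convertScaleAbs(z,alpha=1.8))
z=cv2.resize(s["pixels"][120:230,100:220],None,fx=5,fy=5,interpolation=cv2.INTER_CUBIC); cv2.imwrite("pics/fs.png",cv2.convertScaleAbs(z,alpha=1.5))
E
```

```text
[ 455.16484016 -342.16886254   81.99253086] [ 0.06445214 -0.44739553  0.12967448]
7.925 [ 454.8881544  -341.59057303   81.2931455 ] [-0.70378806 -0.06838685  0.06840297  0.70379446] [ 0.70379199  0.06838738 -0.06838738 -0.70379199] 20.304010179282848 [ 0.02136731 -0.14531642  0.67043503]
8.8833 19.425425144390804 [-0.49082901 -0.00303061 -0.9105333 ] [ 454.63734412 -341.31727919  165.06251501]
```

View pics/f.png

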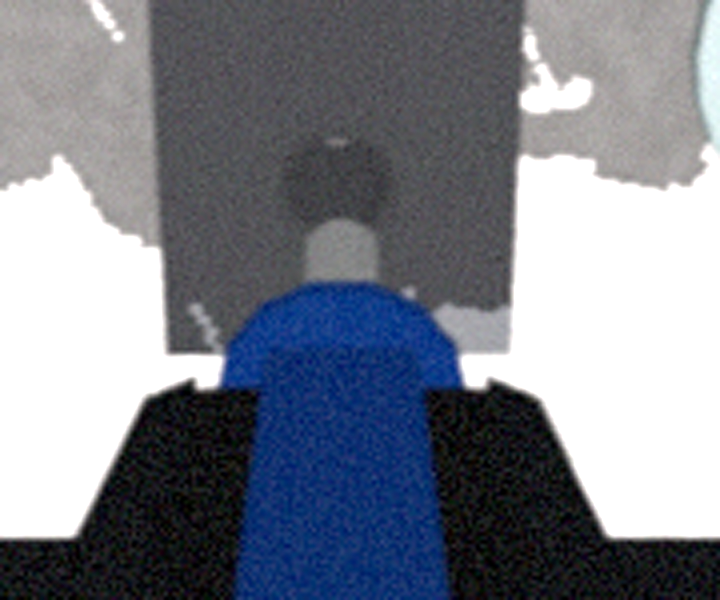

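View pics/fs.png

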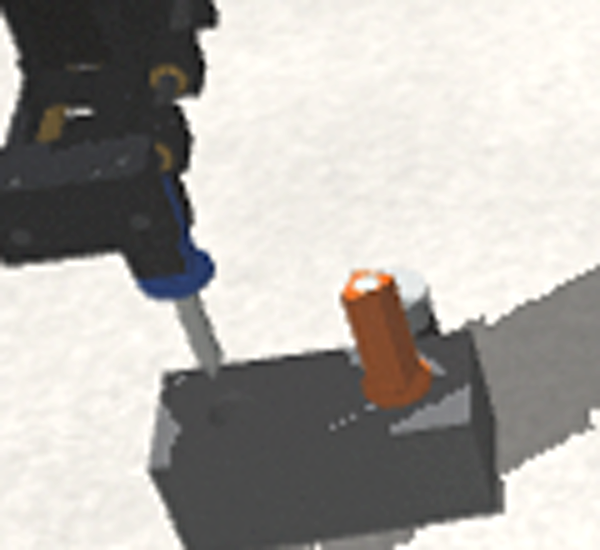

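The shaft tip in the wrist view, near (315,205), is full width and rounded with no blade bump in front. In the scene view the tip narrows to an edge. Both mean the blade lies along the jaw direction. I'll check for tilt in the hand, then go to the collar.

```bash
python3 - <<'E'
from h import *
c=pickle.load(open("f.pkl","rb")); T=np.linalg.inv(c["T_tool_cam"])
def pr(p):
    q=T[:3,:3]@p+T[:3,3]; return c["fx"]*q[0]/q[2]+c["cx"],c["fy"]*q[1]/q[2]+c["cy"]
print(pr(np.array([0,67.3,6])),pr(np.array([0,73.3,0])),pr(np.array([0,18.7+0.6,17])),pr(np.array([0,11.3,17])),c["cx"],c["cy"])
from plant import manip
x,y,n=axes(16.); base=np.array([611.8,106.,60.]); mouth=base+33*n
for s in(-55.8,-142,-155):
    s=np.radians(s); R=toolR(-n,np.cos(s)*x+np.sin(s)*y)
    for d in (110,60,12,-25): print(d,manip.ik(mouth+(d+73.3)*n,Ro.from_matrix(R).as_quat()))
E
```

```text
(np.float64(312.79093239994774), np.float64(203.18774241797374)) (np.float64(312.8788132419498), np.float64(208.2856900496437)) (np.float64(312.0836597685171), np.float64(214.586940086268)) (np.float64(311.94070887984566), np.float64(220.4365931134693)) 314.989627321017 196.57418065587487
110 [-0.24008289 -0.01793824  2.01509986  0.48523031  0.6564843   0.14027896]
60 [-0.20111512  0.10764382  2.00492523  0.54262759  0.53900493  0.09290423]
12 [-0.16882851  0.23080078  1.97980208  0.61943611  0.44229378  0.0263211 ]
-25 [-0.14675202  0.32584574  1.95054678  0.6940145   0.37961481 -0.03998049]
110 [-0.24008289 -0.01793824  2.01509986  0.48523031  0.6564843   1.64475278]
60 [-0.20111512  0.10764382  2.00492523  0.54262759  0.53900493  1.59737804]
12 [-0.16882851  0.23080078  1.97980208  0.61943611  0.44229378  1.53079492]
-25 [-0.14675202  0.32584574  1.95054678  0.6940145   0.37961481  1.46449333]
110 [-0.24008289 -0.01793824  2.01509986  0.48523031  0.6564843   1.87164558]
60 [-0.20111512  0.10764382  2.00492523  0.54262759  0.53900493  1.82427085]
12 [-0.16882851  0.23080078  1.97980208  0.61943611  0.44229378  1.75768772]
-25 [-0.14675202  0.32584574  1.95054678  0.6940145   0.37961481  1.69138613]
```

```bash
cat >> h.py <<'E'
X,Y,N=axes(16.)
def wpose(d,s,lat=(0,0),base=np.array([611.5,104.8,59.8])):
    "d: tip height above mouth; s deg jaw heading in collar frame; lat: mm along X,Y"
    s=np.radians(s); R=toolR(-N,np.cos(s)*X+np.sin(s)*Y)
    return base+lat[0]*X+lat[1]*Y+(33+d+73.3)*N, Ro.from_matrix(R).as_quat()
def grab_pic(viewer,manip,tag,crops=()):
    o=manip.get_obs(); c=viewer.camera("wrist"); c["pose"]=(o["ee_pos"],o["tcp_rot"]); pickle.dump(c,open(tag+".pkl","wb")); cv2.imwrite(f"pics/{tag}.png",c["pixels"]); return o,c
E
python3 - <<'E'
from h import *
from plant import manip,viewer
manip.movel([454.9,-341.6,235],vel=200)
p,q=wpose(40,-55.8); manip.reach(p,q); manip.pause(0.3)
o,c=grab_pic(viewer,manip,"g"); print(o["clock"],o["ee_pos"],p,o["wrist_force"],o["joints"])
cv2.imwrite("pics/g2.png",cv2.resize(c["pixels"][110:290,220:420],None,fx=3.3,fy=3.3,interpolation=cv2.INTER_CUBIC))
s=viewer.camera("scene"); cv2.imwrite("pics/gs.png",cv2.resize(s["pixels"][190:290,280:400],None,fx=5,fy=5,interpolation=cv2.INTER_CUBIC)); pickle.dump(s,open("gs.pkl","wb"))
t=viewer.camera("top"); cv2.imwrite("pics/gt.png",cv2.resize(t["pixels"][95:205,180:340],None,fx=5,fy=5,interpolation=cv2.INTER_CUBIC))
E
```

```text
11.3583 [530.98145209  81.35524399 179.64847756] [530.83646242  81.6701028  179.64194408] [-0.31869027 -0.17316678 -1.43529578] [-0.19093517  0.15843128  1.99733584  0.5750219   0.49759248  0.0620054 ]
```

View pics/g2.png

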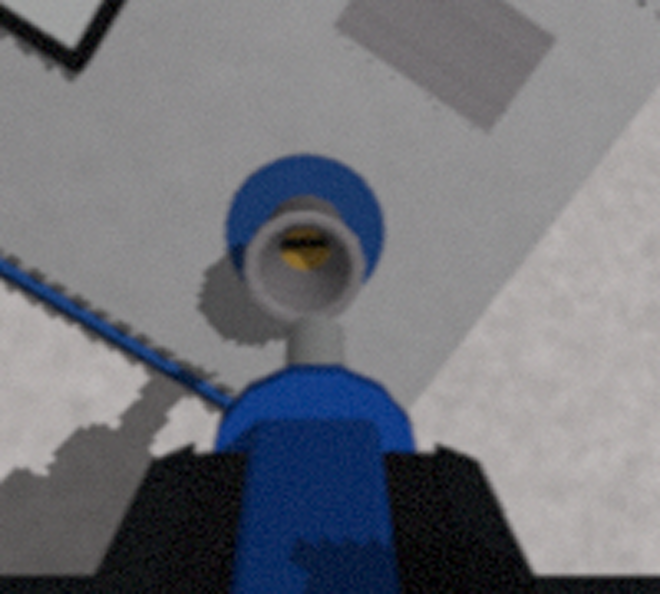

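View pics/gs.png

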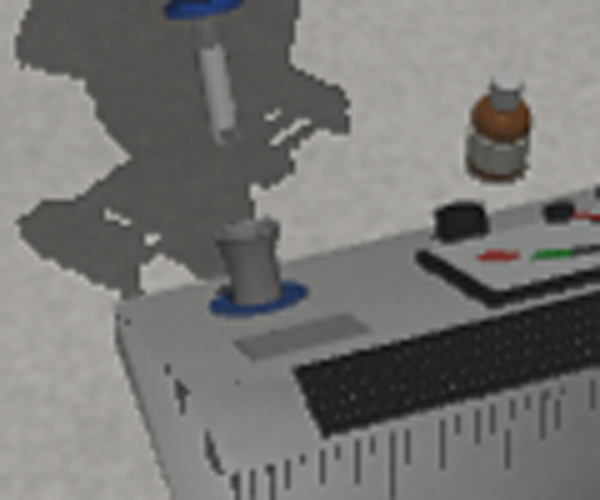

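View pics/gt.png

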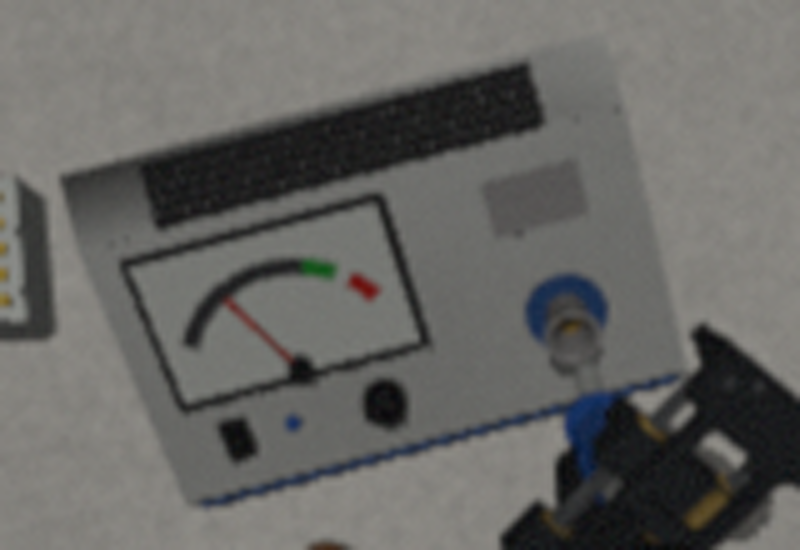

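```bash
python3 - <<'E'
from h import *
c=pickle.load(open("g.pkl","rb")); s=pickle.load(open("gs.pkl","rb")); t=pickle.load(open("a_top.pkl","rb"))
p,q=c["pose"]; R=Ro.from_quat(q).as_matrix()
print("axis err deg",np.degrees(np.arccos(R[:,1]@-N)), "jaw s", np.degrees(np.arctan2(R[:,0]@Y,R[:,0]@X)))
tip=p+73.3*R[:,1]; fl=p+(73.3-52)*R[:,1]
base=np.array([611.5,104.8,59.8])
def pr(c,P): k=c["R"]@P+c["t"]; return np.array([c["fx"]*k[0]/k[2]+c["cx"],c["fy"]*k[1]/k[2]+c["cy"]])
for nm,P in(("tip",tip),("shaft end",tip-6*R[:,1]),("flange top",tip-57*R[:,1]),("mouth",base+33*N),("base",base)):
    a=pr(s,P); b=pr(t,P); print(nm,P.round(1),"scene zoom",((a-[280,190])*5).round(),"top zoom",((b-[180,95])*5).round())
Tc=np.linalg.inv(c["T_tool_cam"])
def pw(P):
    k=Tc[:3,:3]@(R.T@(P-p))+Tc[:3,3]; return np.array([c["fx"]*k[0]/k[2]+c["cx"],c["fy"]*k[1]/k[2]+c["cy"]])
for nm,P in(("tip",tip),("mouth",base+33*N),("screw",base+12*N),("base",base)): print(nm,((pw(P)-[220,110])*3.3).round())
Z=cv2.imread("pics/g2.png")
cv2.imwrite("pics/g3.png",cv2.resize(cv2.imread("pics/g.png")[150:240,270:360],None,fx=6.6,fy=6.6,interpolation=cv2.INTER_CUBIC))
tt=cv2.imread("pics/gt.png"); cv2.imwrite("pics/gt2.png",cv2.resize(tt[230:550,480:740],None,fx=1.8,fy=1.8))
# panel wrist plane
W=cloud(c,c["pose"])
E
```

```text
axis err deg 0.017089623140672503 jaw s -55.8138813308344
tip [571.4  92.9 119.6] scene zoom [221. 136.] top zoom [582. 367.]
shaft end [568.1  92.  124.5] scene zoom [219. 123.] top zoom [584. 372.]
flange top [540.   83.9 166.3] scene zoom [199.   7.] top zoom [596. 420.]
mouth [593.3  99.6  86.8] scene zoom [238. 225.] top zoom [573. 334.]
base [611.5 104.8  59.8] scene zoom [250. 297.] top zoom [567. 308.]
tip [306. 334.]
mouth [306. 274.]
screw [306. 249.]
base [306. 236.]
```

View pics/g3.png

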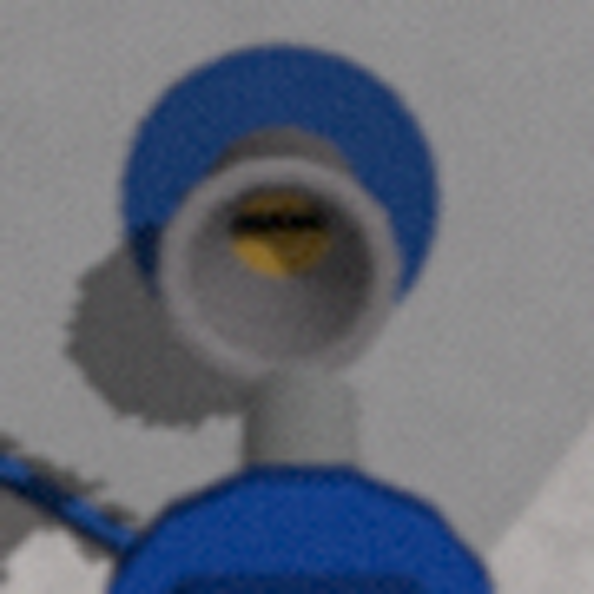

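View pics/gt2.png

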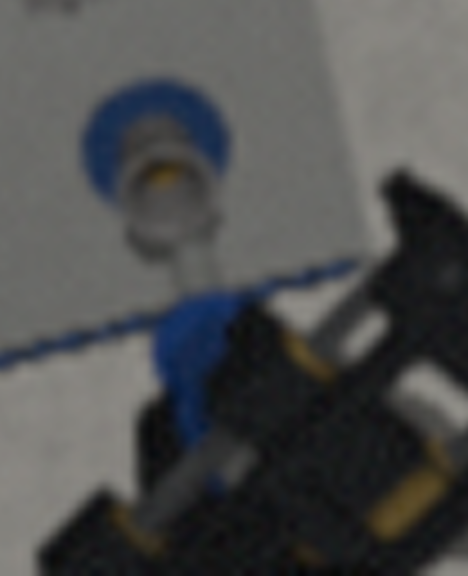

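Scene and top views put the tool axis within about 1 mm of the collar, and the wrist view suggests under 3 mm. Both are well inside the 5.5 mm funnel margin, and the slot lies parallel to the blade. Now I'll insert with force watching.

```bash
python3 - <<'E'
from h import *
from plant import manip,viewer
L=(0.6,0.8)
def st(tag):
    o=manip.get_obs(); f=o["wrist_force"]; m=o["moment"]
    k=o["ee_pos"]-wpose(0,0,L)[0]
    print(tag,round(o["clock"],2),"F XYN",np.round([f@X,f@Y,f@N],2),"pos err XYN",np.round([k@X,k@Y,k@N],2),"M",np.round([m@X,m@Y,m@N],3)); return o
p,q=wpose(6,-55.8,L); manip.movel(p,frame=q,vel=80); manip.pause(.2); st("pre")
for d in(-6,-12,-17):
    r=manip.movel(wpose(d,-55.8,L)[0],vel=25,contact_N=3.0); st((d,r))
    if r: break
manip.pause(.2); st("end")
s=viewer.camera("scene"); cv2.imwrite("pics/h.png",cv2.resize(s["pixels"][190:290,280:400],None,fx=5,fy=5,interpolation=cv2.INTER_CUBIC))
E
```

```text
pre 12.28 F XYN [-0.18  0.45  0.36] pos err XYN [ 0.26 -0.08  6.38] M [-0.05   0.231  0.092]
(-6, False) 12.92 F XYN [-0.94  0.07 -0.06] pos err XYN [-0.03  0.03 -6.07] M [-0.041  0.247  0.027]
(-12, False) 13.31 F XYN [0.18 0.74 0.05] pos err XYN [ -0.25   0.14 -12.18] M [0.035 0.399 0.057]
(-17, True) 13.52 F XYN [-0.79 -0.53  0.39] pos err XYN [ -0.74   0.42 -15.01] M [0.001 0.315 0.02 ]
end 13.72 F XYN [-0.47 -0.72 -0.58] pos err XYN [ -0.83   0.48 -14.7 ] M [-0.002  0.264 -0.016]
```

View pics/h.png

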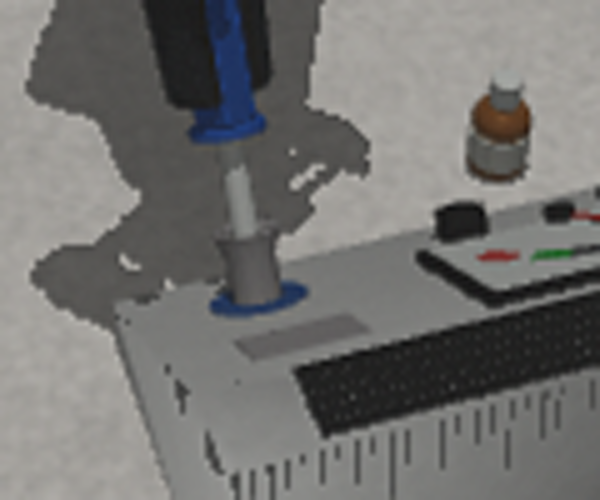

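```bash
cat >> h.py <<'E'
def mk(manip,L):
    def st(tag):
        o=manip.get_obs(); f=o["wrist_force"]; m=o["moment"]
        k=o["ee_pos"]-wpose(0,0,L)[0]
        print(tag,round(o["clock"],2),"F XYN",np.round([f@X,f@Y,f@N],2),"pos err XYN",np.round([k@X,k@Y,k@N],2),"M",np.round([m@X,m@Y,m@N],3)); return o
    return st
E
python3 - <<'E'
from h import *
from plant import manip,viewer
L=(-0.5,1.4); st=mk(manip,L)
manip.movel(wpose(-14,-55.8,L)[0],vel=20); manip.pause(.15); st("recentre")
for d in(-17,-20,-23,-25):
    r=manip.movel(wpose(d,-55.8,L)[0],vel=20,contact_N=3.5); st((d,r))
    if r: break
manip.pause(.2); st("end")
E
```

```text
recentre 14.17 F XYN [-0.28 -0.1  -0.35] pos err XYN [ 1.000e-02 -0.000e+00 -1.398e+01] M [0.037 0.308 0.006]
(-17, False) 14.47 F XYN [ 0.28 -0.03 -0.94] pos err XYN [ -0.1    0.06 -17.16] M [-0.043  0.285 -0.028]
(-20, False) 14.77 F XYN [-0.1   0.98  0.26] pos err XYN [-9.000e-02  2.000e-02 -2.013e+01] M [-0.008  0.257  0.01 ]
(-23, False) 15.07 F XYN [-0.08 -0.05 -0.85] pos err XYN [ -0.07   0.04 -23.11] M [-0.011  0.241  0.009]
(-25, False) 15.32 F XYN [-0.51 -0.18  0.54] pos err XYN [-7.000e-02  2.000e-02 -2.509e+01] M [0.041 0.286 0.036]
end 15.52 F XYN [-0.37  0.98 -0.01] pos err XYN [-1.000e-02  2.000e-02 -2.498e+01] M [-0.044  0.321  0.016]
```

```bash
python3 - <<'E'
from h import *
from plant import manip,viewer
L=(-0.5,1.4); st=mk(manip,L)
for s in(-66,-76,-86,-96):
    p,q=wpose(-25.5,s,L); manip.movel(p,frame=q,vel=40); st(s)
manip.pause(.2); o=st("end"); print(o["joints"])
t=viewer.camera("top"); pickle.dump(t,open("i.pkl","wb")); cv2.imwrite("pics/i.png",cv2.resize(t["pixels"][95:205,180:340],None,fx=5,fy=5,interpolation=cv2.INTER_CUBIC))
E
```

```text
-66 15.84 F XYN [-0.62 -1.27 -0.64] pos err XYN [-2.000e-02 -5.000e-02 -2.548e+01] M [-0.084  0.331  0.024]
-76 16.17 F XYN [-1.06 -1.09  0.68] pos err XYN [-1.500e-01 -1.000e-02 -2.551e+01] M [-0.126  0.594  0.073]
-86 16.49 F XYN [-2.12 -1.89  0.18] pos err XYN [-1.900e-01 -2.000e-02 -2.552e+01] M [-0.235  0.771  0.075]
-96 16.82 F XYN [-3.34 -2.44  0.05] pos err XYN [ -0.22   0.03 -25.54] M [-0.302  0.935 -0.034]
end 17.02 F XYN [-3.23 -1.43  1.03] pos err XYN [-1.600e-01  2.000e-02 -2.554e+01] M [-0.308  1.024  0.035]
[-0.1468153   0.32610928  1.9536726   0.69899328  0.37727904  0.65349074]
```

View pics/i.png

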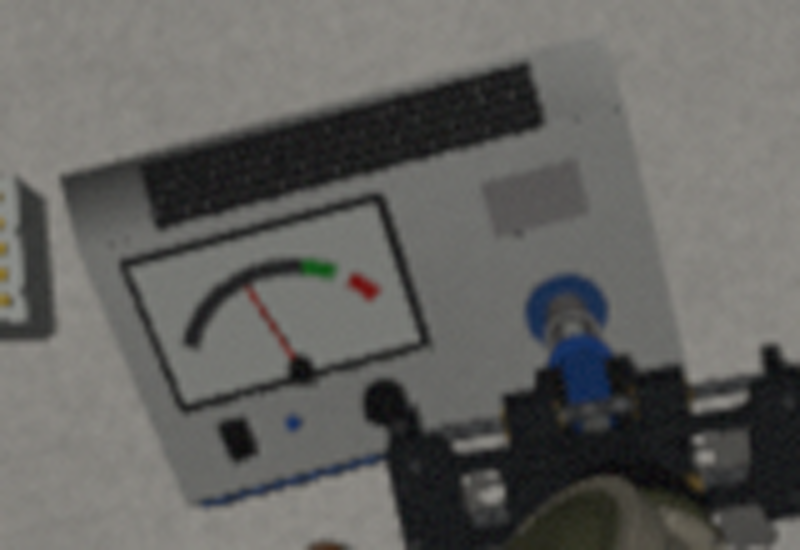

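```bash
cat >> h.py <<'E'
def needle(t,verbose=True):
    "rectify meter on panel: returns angles (rad) of needle, green, red about pivot, clockwise, relative to -? ref"
    R=t["R"]; o=-R.T@t["t"]; base=np.array([611.5,104.8,59.8])+2*N
    v,u=np.mgrid[0:400,0:640]; d=np.stack([(u-t["cx"])/t["fx"],(v-t["cy"])/t["fy"],np.ones(u.shape)],-1)@R
    k=((base-o)@N)/(d@N); P=o+d*k[...,None]-base; px=t["pixels"].astype(int); b,g,r=px[...,0],px[...,1],px[...,2]
    x=P@X; y=P@Y
    piv=(180+300.5/5,95+369/5); w=np.linalg.solve if 0 else None
    dd=R.T@np.array([(piv[0]-t["cx"])/t["fx"],(piv[1]-t["cy"])/t["fy"],1]); pp=o+dd*((base-o)@N)/(dd@N)-base
    dx,dy=x-pp@X,y-pp@Y; rad=np.hypot(dx,dy); ang=np.arctan2(dx,dy)  # 0 = left(+Y), pi/2 = up slope: clockwise
    S=np.zeros(u.shape,bool); S[136:175,206:262]=1
    gm=S&(g>r+25)&(g>b+25)&(rad<75); rm=S&(r>g+35)&(r>b+35)
    red=rm&(rad>50)&(ang>1.7); nd=rm&(rad>12)&(rad<50)
    wt=(r-g)[nd]*1.
    f=lambda m:(round(float(ang[m].mean()),3),round(float(ang[m].min()),3),round(float(ang[m].max()),3),int(m.sum()),round(float(rad[m].mean()),1))
    return dict(needle=round(float((ang[nd]*wt*rad[nd]).sum()/(wt*rad[nd]).sum()),3),n=f(nd),green=f(gm),red=f(red) if red.any() else None)
E
python3 -c "
from h import *
for f in('a_top.pkl','i.pkl'): print(needle(pickle.load(open(f,'rb'))))"
```

```text
{'needle': 1.101, 'n': (1.102, 1.077, 1.133, 8, 37.9), 'green': (2.016, 1.882, 2.143, 17, 58.1), 'red': (2.451, 2.319, 2.572, 19, 57.6)}
{'needle': 1.336, 'n': (1.33, 1.249, 1.375, 8, 29.8), 'green': (2.018, 1.882, 2.143, 18, 58.3), 'red': (2.451, 2.319, 2.572, 19, 57.6)}
```

```bash
python3 - <<'E'
from h import *
from plant import manip,viewer
L=(-1.2,1.1); st=mk(manip,L)
for s in(-108,-120,-132,-142):
    p,q=wpose(-25.5,s,L); manip.movel(p,frame=q,vel=40); st(s)
manip.pause(.2); o=st("end")
t=viewer.camera("top"); pickle.dump(t,open("j.pkl","wb")); cv2.imwrite("pics/j.png",cv2.resize(t["pixels"][120:190,190:280],None,fx=8,fy=8,interpolation=cv2.INTER_CUBIC)); print(needle(t))
E
```

```text
-108 17.43 F XYN [-1.69 -0.31 -0.86] pos err XYN [  0.12   0.11 -25.49] M [0.015 0.642 0.021]
-120 17.78 F XYN [-1.35  1.19  0.73] pos err XYN [-1.000e-02  1.500e-01 -2.551e+01] M [0.18  0.645 0.006]
-132 18.14 F XYN [-2.65  0.85  0.2 ] pos err XYN [ -0.08   0.11 -25.52] M [0.277 0.744 0.005]
-142 18.47 F XYN [-3.53  1.04  0.11] pos err XYN [ -0.13   0.16 -25.52] M [0.361 0.818 0.02 ]
end 18.67 F XYN [-2.48  1.73  0.89] pos err XYN [ -0.11   0.13 -25.52] M [ 0.411  0.809 -0.044]
{'needle': 1.796, 'n': (1.782, 1.685, 1.828, 13, 30.5), 'green': (2.016, 1.882, 2.143, 17, 58.1), 'red': (2.451, 2.319, 2.572, 19, 57.6)}
```

View pics/j.png

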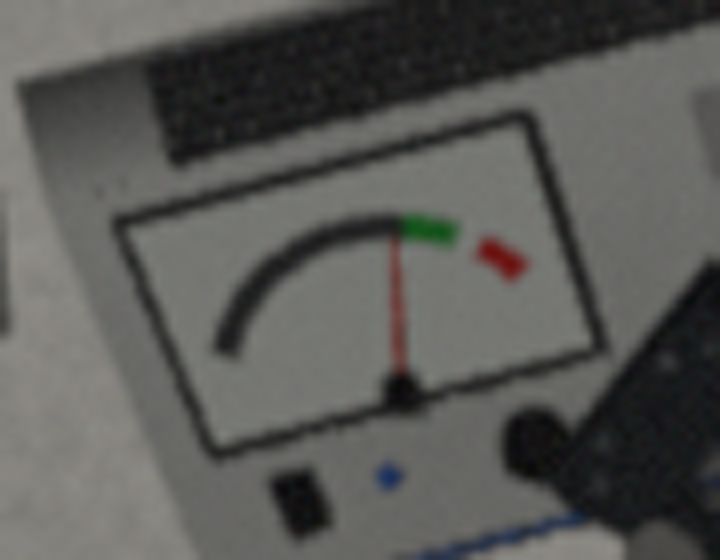

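```bash
python3 - <<'E'
from h import *
from plant import manip,viewer
L=(-2.0,1.4); st=mk(manip,L)
for s in(-152,-162):
    p,q=wpose(-25.5,s,L); manip.movel(p,frame=q,vel=40); st(s)
manip.pause(.2); o=st("end")
t=viewer.camera("top"); pickle.dump(t,open("k.pkl","wb")); cv2.imwrite("pics/k.png",cv2.resize(t["pixels"][120:190,190:280],None,fx=8,fy=8,interpolation=cv2.INTER_CUBIC)); print(needle(t))
E
```

```text
-152 19.04 F XYN [-0.66  0.75  0.21] pos err XYN [  0.3   -0.08 -25.45] M [ 0.435  0.347 -0.03 ]
-162 19.37 F XYN [-0.46  1.63 -0.32] pos err XYN [ 1.900e-01 -1.000e-02 -2.546e+01] M [ 0.521  0.286 -0.033]
end 19.57 F XYN [-0.42  1.6  -1.11] pos err XYN [ 1.500e-01 -2.000e-02 -2.547e+01] M [ 0.519  0.182 -0.037]
{'needle': 2.014, 'n': (2.011, 1.977, 2.041, 9, 33.1), 'green': (2.011, 1.882, 2.143, 19, 58.4), 'red': (2.43, 2.029, 2.572, 20, 57.2)}
```

View pics/k.png

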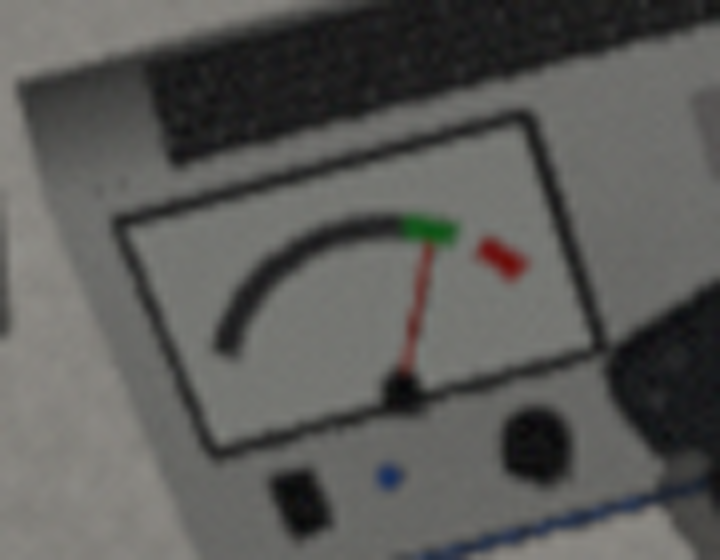

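The needle stands in the middle of green, with its tip at (430,245) and green spanning (402–457, 230). I'll ease the blade off its flanks within the play and withdraw along the axis.

```bash
python3 - <<'E'
from h import *
from plant import manip,viewer
L=(-1.8,1.7); st=mk(manip,L)
p,q=wpose(-25.5,-153,L); manip.movel(p,frame=q,vel=40); st("ease")
manip.movel(wpose(-12,-153,L)[0],vel=40); st("out"); manip.movel(wpose(70,-153,L)[0],vel=120); manip.pause(.2); st("clear")
t=viewer.camera("top"); pickle.dump(t,open("l.pkl","wb")); cv2.imwrite("pics/l.png",cv2.resize(t["pixels"][120:190,190:280],None,fx=8,fy=8,interpolation=cv2.INTER_CUBIC)); print(needle(t))
o,c=grab_pic(viewer,manip,"m"); cv2.imwrite("pics/m2.png",cv2.convertScaleAbs(cv2.resize(c["pixels"][110:290,220:420],None,fx=3.3,fy=3.3,interpolation=cv2.INTER_CUBIC),alpha=1.5))
E
```

```text
ease 19.93 F XYN [ 0.3  -0.16  0.22] pos err XYN [  0.2   -0.29 -25.46] M [ 0.147  0.228 -0.082]
out 20.41 F XYN [-0.43  0.61 -0.21] pos err XYN [  0.18  -0.1  -11.74] M [ 0.071  0.282 -0.056]
clear 21.44 F XYN [-0.38  0.25 -0.32] pos err XYN [-0.31  0.09 69.47] M [ 0.068  0.277 -0.035]
{'needle': 2.014, 'n': (2.011, 1.977, 2.041, 9, 33.1), 'green': (2.018, 1.882, 2.143, 18, 58.3), 'red': (2.43, 2.029, 2.572, 20, 57.2)}
```

View pics/l.png

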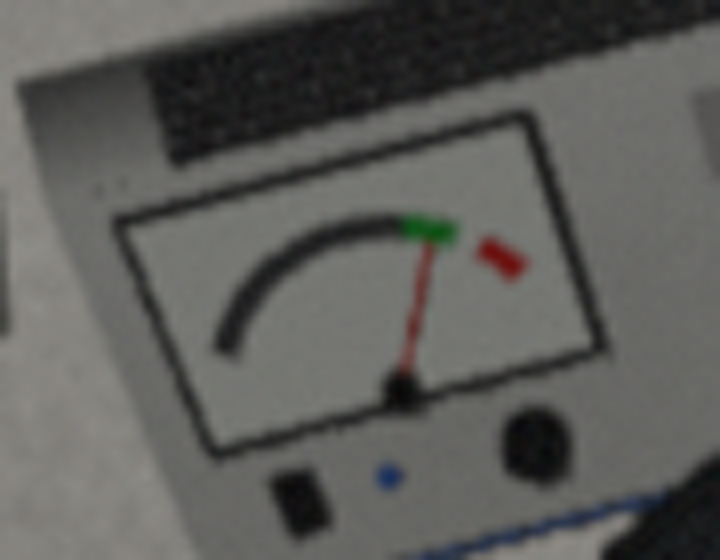

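View pics/m2.png

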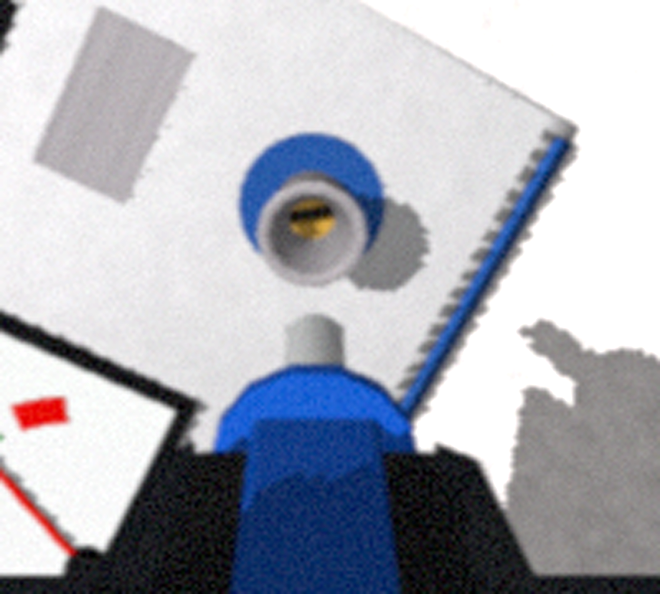

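```bash
python3 - <<'E'
from h import *
from plant import manip,viewer
q=np.load("grasp.npz")["q"]
manip.reach([454.1,-341.4,235],q); manip.movel([454.1,-341.4,150],vel=120); manip.pause(.25)
o,c=grab_pic(viewer,manip,"n"); print(o["clock"],o["ee_pos"],o["wrist_force"])
cv2.imwrite("pics/n2.png",cv2.convertScaleAbs(cv2.resize(c["pixels"][150:300,230:410],None,fx=4,fy=4,interpolation=cv2.INTER_CUBIC),alpha=1.8))
E
```

```text
25.0583 [ 454.24445988 -341.52405577  150.51204253] [ 0.50170143  0.54395609 -0.3522024 ]
```

View pics/n2.png

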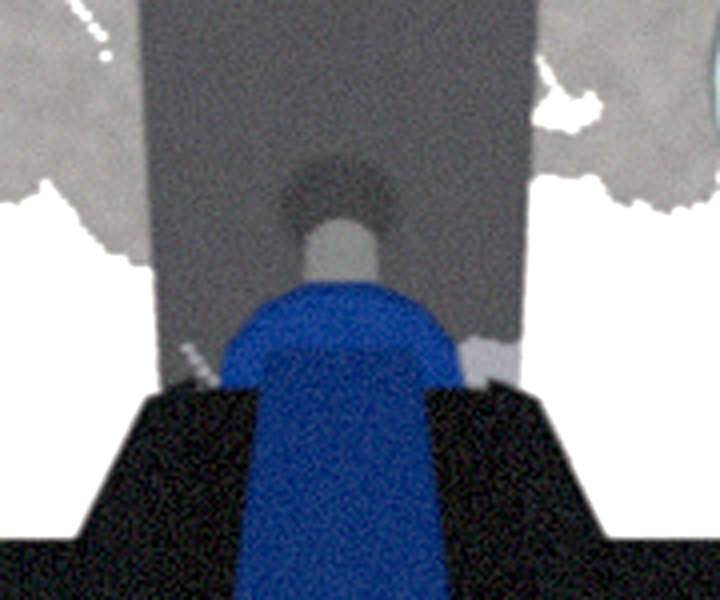

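The hole at (340,197) lines up with the shaft at (341,240), and the tool hasn't slipped in the jaws. Lowering it now.

```bash
python3 - <<'E'
from h import *
from plant import manip,viewer,claw
for z,v in((125,80),(100,60),(84,50),(80.6,15)):
    r=manip.movel([454.1,-341.4,z],vel=v,contact_N=4); o=manip.get_obs(); print(z,r,o["ee_pos"].round(2),o["wrist_force"].round(2))
    if r: break
manip.pause(.2); o=manip.get_obs(); print(o["clock"],o["ee_pos"],o["wrist_force"])
E
```

```text
125 False [ 454.1  -341.41  124.92] [-0.32  0.15 -0.38]
100 False [ 454.11 -341.42   99.9 ] [-0.36 -0.04 -0.68]
84 False [ 454.05 -341.32   83.77] [ 0.16 -0.01 -1.35]
80.6 True [ 454.31 -341.66   81.29] [-0.99  0.17  4.62]
27.075 [ 454.30774148 -341.64616806   81.24393727] [-0.17020311  0.51275055  5.49831887]
```

Contact came at TCP z = 81.29, the same height as the original grasp, so the flange is seated. Releasing and checking.

```bash
python3 - <<'E'
from h import *
from plant import manip,viewer,claw
claw.release(); manip.pause(.2)
p=manip.get_obs()["ee_pos"]
manip.movel([p[0],p[1],165],vel=120)
Tc=pickle.load(open("a_wrist.pkl","rb"))["T_tool_cam"]
C=np.stack([[1,0,0],np.cross([0,0,-1],[1,0,0]),[0,0,-1]],1); R=C@Tc[:3,:3].T
manip.reach([454.3,-358.7,225],Ro.from_matrix(R).as_quat()); manip.pause(.3)
o,c=grab_pic(viewer,manip,"o"); W=cloud(c,c["pose"])
S=np.zeros(W.shape[:2],bool); S[185:250,280:350]=1; m=S&(W[...,2]>118)&(W[...,2]<142); Q=W[m]
print(o["clock"],o["wrist_force"],m.sum(),Q.mean(0),np.median(Q[:,2]),cv2.minAreaRect(Q[:,:2].astype(np.float32)))
t=viewer.camera("top"); print(needle(t)); cv2.imwrite("pics/ot.png",t["pixels"])
s=viewer.camera("scene"); cv2.imwrite("pics/os.png",s["pixels"])
cv2.imwrite("pics/os2.png",cv2.convertScaleAbs(cv2.resize(s["pixels"][150:250,100:220],None,fx=5,fy=5,interpolation=cv2.INTER_CUBIC),alpha=1.5))
E
```

```text
30.0167 [-0.50582609  0.75697315 -0.09606404] 656 [ 455.46828955 -341.30201907  131.37073086] 131.50463293438315 ((455.45947265625, -341.59027099609375), (19.916797637939453, 20.067710876464844), 11.091609001159668)
{'needle': 2.018, 'n': (2.015, 1.977, 2.047, 10, 34.3), 'green': (2.018, 1.882, 2.143, 18, 58.3), 'red': (2.43, 2.029, 2.572, 20, 57.2)}
```

View pics/o.png

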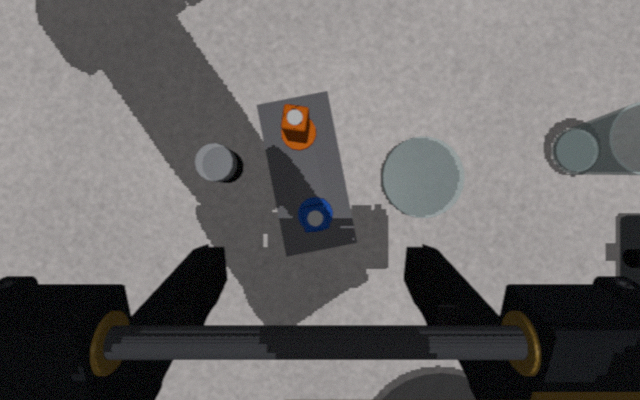

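View pics/os2.png

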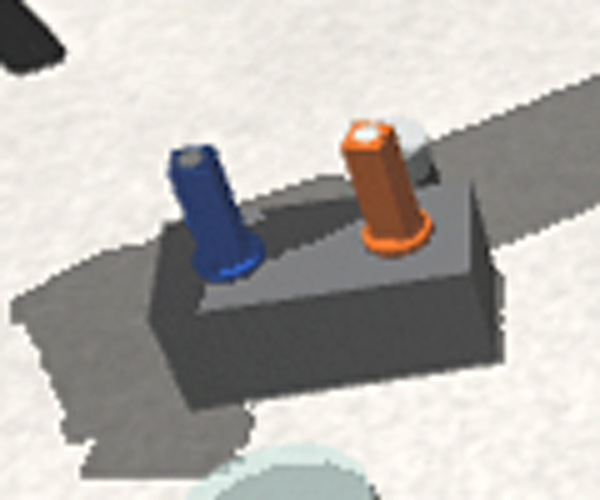

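View pics/ot.png

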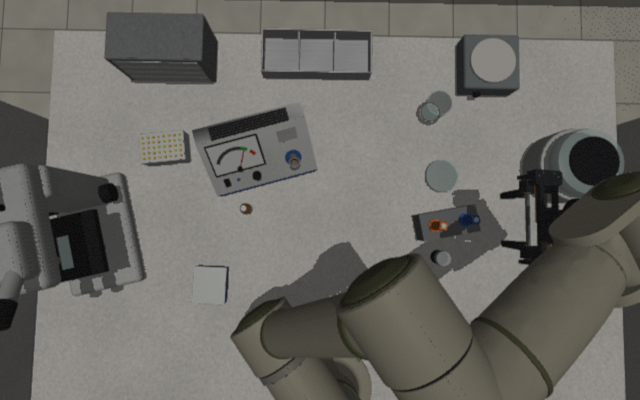

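The wrist view shows the tool upright in its hole, with its top at (315,217). The handle top is at the same height as at the start (131.4 mm) and at the same heading. The bystanders haven't moved in the top view and the needle is in green, so I'm handing in.

```bash
python3 -c "
from plant import job,manip
print(manip.get_obs()['clock']); print(job.close_job())"
```

```text
30.1667
the job is handed in; nothing more can be done
None
```

The needle stands in the middle of the green band, and the blue tool is back in its hole on its flange. I handed the job in at 30.2 s of the 67 s allowed.

**Turning the screw:** I found the slot's heading in the wrist camera and inserted the blade along the screw's axis. I then turned clockwise in checked steps. The tool first touched the funnel wall at 15 mm depth, so I re-centred it by about 1 mm. Sideways force while turning peaked at about 4 N, and there was no noticeable push along the screw's axis.

**Last checks:**
- **Needle:** it read about 1.50 rad in the top camera before and after withdrawal and again at the end. It never neared the red in any picture I took.
- **Tool:** it seated at the same height as the original grasp (81.3 mm). Its handle top is at the starting height, at the same 11° heading and within 0.5 mm of its starting position.
- **Bench and robot:** no bystander had moved in the final top view. The gripper was open and clear of everything, with wrist force within its usual noise (under 1 N).

**Disagreements:**
- **Wrist camera:** it was off by about 2 mm sideways against the held tool. I set the collar position from all the cameras together, and then by touch.
- **Console heading:** the depth-based panel fits gave about 20°, while the edges in two views gave 16°. I used 16°, and the fit in the collar bore it out.

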